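Level the sprung rack shelf with its foot knob and hold it pressed

ROBOT

A 6-joint arm with a two-finger parallel gripper is mounted at the origin on the work surface. World frame = base frame: x ahead of the robot, y to its left, z up, the work surface at z = 0. Lengths are in m, angles in rad, forces in N, time in s.
With the tool pointing down it reaches from about 0.275 to 0.75 m from the base axis. Payload 10.2 kg.
Tool frame: the origin (TCP) lies at the very end of the fingers, on their centre line; the grasp point (between the pads) lies env.hold_point_z behind it (env.hold_point_z is the distance from the TCP to the grasp point, in m); z points along the fingers, y is the line along which they close (so a half turn about z gives the same grasp; the last joint's range is limited). The gripper opens to 88 mm and grips with 3 to 60 N. Pads are 18 mm wide; open, the fingers measure 123 mm over their backs; the gripper's body (75 mm by 187 mm) begins 45 mm behind the grasp point.
Start: joints at [-1.438, 0.313, 1.498, -0, 1.331, -0.223], TCP at [0.183, -0.492, 0.239] pointing down, gripper open.
Joint ranges: [-2.94, 2.94], [-0.97, 2.17], [0.19, 2.56], [-1.23, 4.37], [0.02, 3.11], [-2.88, 2.88]. Speed limits (rad/s): [2.39, 2.39, 3.01, 3.14, 3.14, 3.14].

INTERFACE

Orientations are given as [roll, pitch, yaw] about the fixed x, y, z axes, in that order (R = Rz(yaw) Ry(pitch) Rx(roll)).
In Python, from workcell import env gives the robot as it stands.
- The arm moves only by the tool step_arm, never from a script. Its argument "commands" is text: rows parted by semicolons, each of 5 numbers parted by spaces: the opening, from 0 (shut) to 1 (fully open), then the shift along the tool's x, y, z in units of 50 mm (1.0 is 50 mm), then the turn about the tool's z in units of 180 degrees (1.0 is 180 degrees). In form: gripper tx ty tz twist; .... A call has 1 to 5 rows; each row shifts and turns the commanded pose from where the row before left it, along the tool's axes as they then stand; what a row does not reach is not made up. A row lasts 1/10 s, in which the tool goes at most 50 mm and 8.59 degrees, less where a joint would pass 70% of its speed; a pose out of reach is approached as far as the arm can. A call with a number of a shift or a turn outside -1 to 1 is refused whole. A call with a gripper value outside its range is refused whole. The fingers move at their own pace and stop on an object; the grip force is fixed at half the most. Time passes only in rows, so rows that do not move let the fingers close. It gives the time, the measured TCP pose, the force, the opening and the grip force at its end, in the units of the state.
- env.state(): the state, without advancing time (a new reading comes with each control period).
- env.capture(name): name is "side" or "top" or "wrist"; returns the picture (420x560x3 uint8, red, green, blue); there is no depth.
- env.get_calibration(name): a dict with "intrinsics" (3x3 intrinsics, pixels), "rvec" (rotation vector, rad) and "tvec" (3), from world to camera coordinates, as OpenCV has them; the wrist camera has in their place "T_tool_cam" (4x4, takes a point from camera to tool coordinates, whose origin is the TCP and whose axes are the flange's). Camera axes: x right, y down, z forward; pixel columns grow to the right and rows downward; lengths in m; the calibration is good to about 2 mm. A picture is of the moment at which its call begins: read the wrist's pose just before it. get_calibration takes no time and is no camera call.
- env.hand_in(): hands the job in; it is judged then, once.
Trained networks look in the newest picture that a camera, given by its name, has taken for a name from the list of things; names that differ only in an ending like _2 or _b are one class to them, and where a whole thing is asked for, a point or a joint stands for the part that bears it (a point fixed in the world has none). Each returns a list of dicts, best first, with "score" (0 to 1); they miss things now and then, are a little off and sometimes report something else, mostly with a low value. They report only what shows in the picture. A call takes as long as a camera call. They do not tell look-alikes from the thing itself.
- env.look_for(camera, thing): "position" ([column, row] in pixels, amid what is visible of it).
- env.mark_of(camera, thing): "position" ([column, row] in pixels: a listed point, or the origin of a listed thing).
The state is a dict: "time": time; "joint_positions": joint angles; "qd": joint speeds; "joint_efforts": joint torques, N m; "tool_pos": TCP position; "eef_rot": TCP orientation; "wrist_force": force on the tool from outside, world axes, zero at the start; "moment": the same for the moment, N m; "opening": opening from 0.0 (shut) to 1.0 (fully open); "grip_force": force on a finger pad.
Only numpy, scipy, OpenCV 4.12 (cv2) and the standard library are available. Lean on these libraries where they do the work, as an engineer would, in place of code of your own. Each camera call takes 0.05 s, during which the arm holds its last target. There are 200 camera calls.

TASK

Lay the spirit level along the shelf and slide its end in under the low hook bridge until it touches the stop. Turn the shelf's levelling foot so that, with the sprung shelf pressed fully down, the bubble sits between the two lines. Finish while pressing down on the spirit level, holding the shelf fully down with the bubble centred and the level still against the stop, and do not let go; leave the other things on the bench where they are.

Things in the scene. Friction and masses are not known exactly. Their poses are not given: they have to be found in the camera images.
- level_center (a point): Centre of the spirit level (loose aluminium bar, black ends, 180 long in its y, 26 wide in x, 36 high in z, about 0.2 kg), 18 above its underside. Lies on the bench at first; same either way round. A green vial (70 long, along y) stands 8 proud of the middle of its top. Flat top 45 to 88 from the middle is free for pressing.
- bubble (a joint): White bubble, 16 long, in the level's vial, between two black lines 22 apart: its position along the level's +y from the vial's middle (m, -0.022 to 0.022). It goes to the higher end, 0.3 m per rad of tilt, and settles in about 1 s. Within 0.003 of 0 it is between the lines.
- shelf_seat (a point): Point on the shelf's top where the middle of the level's underside belongs when its end touches the stop; z up off the shelf, y along it to the bridge, x across. Aluminium shelf 345 long (y), 100 wide, 10 thick, top about 80 above the bench, hinged (axis x) 120 away in +y. The level must lie along y. Shelf is free from the bridge back to the foot.
- bridge (a point): Mouth of the white hook bridge on the shelf, at shelf-top height, 52 from shelf_seat in +y. A tunnel 40 wide and 46 high runs 36 in +y from here (roof 90 wide, its top 52 above the shelf, wire hooks to 72); just behind it, 38 from this point, is the stop, 30 high. Same axes as shelf_seat.
- shelf_spring (a joint): How far the sprung shelf stands up from its pressed-down stop (rad: 0 fully down, below 0.006 counts as down, 0.025 fully up, unpressed). Rising lifts the foot end. Pressing it down takes about 5 N and 7.5 mm at the foot, or 8 to 9 N and 5 mm at the free end of the seated level, then comes a hard stop.
- foot_grip (a point): Grip point of the levelling foot's black wing knob, on its upright axis, 34 above the shelf top, 180 from shelf_seat in the shelf's -y. Disc 48 across, 12 high; on it a bar 50 long (this x), 12 thick (this y: pinch here), top 48 above the shelf. Clockwise from above raises the foot end: 12 mm (0.04 rad of shelf tilt) per rad.
- stand: Fixed steel stand carrying the shelf; base 130 x 400, origin at its centre on the bench, y along the shelf to the bridge. At first, with the shelf pressed down, the foot end is too low and 0.4 to 1.4 rad of clockwise turn puts it right. The foot takes about 0.4 N m and stays where it is left.
- caliper: Blue plastic caliper, 190 x 70 x 12, lying on the bench; bystander.
- tweezers_a: Steel tweezers, 125 x 25 x 6, bystander.
- tweezers_b: Steel tweezers, 125 x 25 x 6, bystander.
- palette: Small round ceramic palette, 92 across, 12 high, bystander.
- spool_holder: Black nylon spool holder with spool, 100 x 100, 93 high, bystander.
- solder_mat: Folded hard silicone mat, 130 x 180 x 10, bystander.
- screw_jar: Small glass jar with lid, 48 across, 60 high, bystander.
- level: The spirit level as a whole; origin in the middle of its underside.
There are look-alikes about, which are no part of the job. What is meant by the level is not yellow, and is the smaller of those in its own colour.

How it is judged:
By the outcome, as a careful person would: the job done as asked, in the order asked, and still so for the second after the job is handed in, while the arm keeps its last pose, push and grip.
It also fails if it takes over 64 s, if anything falls off the work surface, if the arm or the gripper's body presses on something with over 40 N, if the wrist force passes 120 N, or if a joint passes its speed limit or range.

## Working session

There is one attempt and no reset: what is moved stays moved. The work goes in short steps, Python scripts to look and compute and a tool call to move; the robot and the scene stay as the last step left them, time stands still between calls to the robot, and variables do not carry over. Pictures are saved under pics/ and viewed, at most 13 in all, crops included, and the job is handed in when it is done.

Besides the shell and the picture viewer there is one more tool, called after ">>>" as a command line: name --argument value ..., lists and objects as JSON in quotes. step_arm: Moves the arm, as the interface text tells. Its arguments: {"type":"object","properties":{"commands":{"type":"string"}},"required":["commands"]}

```bash
mkdir -p pics; cat > h.py <<'E'
import numpy as np, cv2
from workcell import env
def cam(name):
    c=env.get_calibration(name); K=np.array(c["intrinsics"],float)
    if "rvec" in c:
        R=cv2.Rodrigues(np.array(c["rvec"],float))[0]; t=np.array(c["tvec"],float).ravel()
    else:
        from scipy.spatial.transform import Rotation as Ro
        s=env.state(); T=np.eye(4); T[:3,:3]=Ro.from_euler('xyz',s["eef_rot"]).as_matrix(); T[:3,3]=s["tool_pos"]
        M=np.linalg.inv(T@np.array(c["T_tool_cam"])); R,t=M[:3,:3],M[:3,3]
    return K,R,t
def at_z(C,px,z):
    K,R,t=C; d=R.T@np.linalg.inv(K)@np.array([px[0],px[1],1.]); o=-R.T@t
    return o+d*(z-o[2])/d[2]
def proj(C,P):
    K,R,t=C; p=K@(R@np.array(P,float)+t); return p[:2]/p[2]
def snap(name,fn=None):
    C=cam(name); im=env.capture(name)
    if fn: cv2.imwrite(f"pics/{fn}.png",cv2.cvtColor(im,cv2.COLOR_RGB2BGR))
    return C,im
E
python3 - <<'E'
from h import *
print(env.hold_point_z)
ims={}
for n in("top","side"):
    C,im=snap(n,n+"0")
    print(n,"cam at",(-C[1].T@C[2]).round(3))
    for th in("level","level_center","shelf_seat","bridge","foot_grip","stand","bubble"):
        f=env.mark_of if th not in("bubble",) else env.look_for
        r=f(n,th)
        print(th,[(np.round(q["position"]).tolist(),round(q["score"],2)) for q in r[:4]])
    ims[n]=im
print(env.state())
E
```

```text
0.0187
top cam at [ 0.357 -0.003  1.246]
level [([377.0, 202.0], 0.97), ([400.0, 318.0], 0.74), ([440.0, 160.0], 0.6)]
level_center [([376.0, 205.0], 0.74), ([402.0, 319.0], 0.73), ([441.0, 157.0], 0.67), ([243.0, 183.0], 0.61)]
shelf_seat [([216.0, 172.0], 0.95)]
bridge [([199.0, 172.0], 0.64), ([357.0, 123.0], 0.31), ([118.0, 171.0], 0.3), ([286.0, 179.0], 0.19)]
foot_grip [([283.0, 178.0], 0.77), ([240.0, 260.0], 0.35)]
stand [([242.0, 184.0], 0.69)]
bubble [([406.0, 322.0], 0.49)]
side cam at [0.078 0.675 0.791]
level [([314.0, 144.0], 0.87), ([317.0, 188.0], 0.82), ([422.0, 209.0], 0.67), ([251.0, 170.0], 0.38)]
level_center [([312.0, 141.0], 0.82), ([425.0, 202.0], 0.77), ([320.0, 179.0], 0.74), ([254.0, 168.0], 0.73)]
shelf_seat [([211.0, 237.0], 0.68)]
bridge [([301.0, 285.0], 0.52)]
foot_grip [([264.0, 190.0], 0.88)]
stand [([232.0, 250.0], 0.72)]
bubble []
{'time': 0.8, 'joint_positions': array([-1.43839358e+00,  3.12883523e-01,  1.49766891e+00, -2.01452837e-05,
        1.33101897e+00, -2.23388688e-01]), 'qd': array([-1.30035400e-03,  1.27137897e-03, -9.37007141e-05,  1.82449155e-04,
        7.87341138e-04, -8.07449971e-04]), 'joint_efforts': array([ 2.54604845e-05, -4.02093208e+01, -2.52406365e+01,  6.95527112e-02,
        3.19188251e-02, -7.04642233e-06]), 'tool_pos': array([ 0.18286549, -0.49213508,  0.23874033]), 'eef_rot': array([3.14157627e+00, 2.37908034e-05, 3.55796214e-01]), 'wrist_force': array([-0.19886419,  0.67379862,  0.7603442 ]), 'moment': array([ 0.00272413, -0.04078305,  0.00913491]), 'grip_force': 0.0, 'opening': 1.0030503011687022}
```

View pics/top0.png

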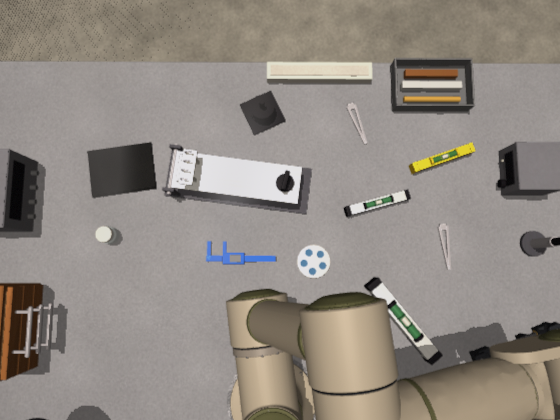

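View pics/side0.png

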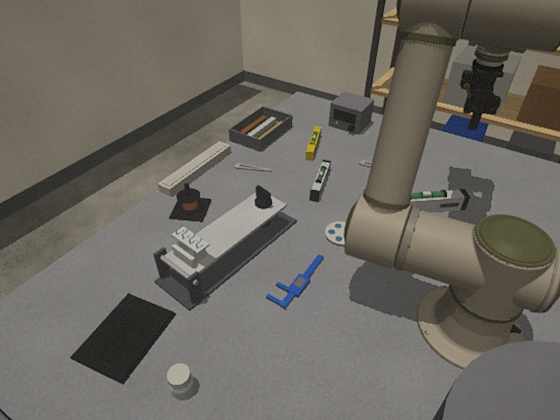

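The top view shows three levels: yellow at (443,158), large silver at (402,318) and small silver at (377,203). The one at (377,203) fits, because it isn't yellow and is the smaller of the two silver ones. The shelf runs from the knob at (285,182) left to the bridge at (185,168).

```bash
python3 - <<'E'
from h import *
C=cam("top"); S=cam("side")
im=cv2.imread("pics/top0.png")
cr=cv2.resize(im[135:365,330:480],None,fx=2.6,fy=2.6,interpolation=cv2.INTER_CUBIC)
cr2=cv2.resize(im[130:225,150:330],None,fx=3.3,fy=3.3,interpolation=cv2.INTER_CUBIC)
o=np.zeros((600,800,3),np.uint8); a=cv2.resize(cr,(390,598)); o[:598,:390]=a
b=cv2.resize(cr2,(405,214)); o[:214,395:800]=b
s=cv2.imread("pics/side0.png")[150:310,140:310]; o[220:598,395:797]=cv2.resize(s,(402,378))
cv2.imwrite("pics/crop0.png",o)
# level pose: bottom z~0, top 0.036
for nm,ends in(("small",[(346,211),(410,194)]),("big",[(371,283),(435,358)]),("yellow",[(413,168),(474,149)])):
    e=[at_z(C,p,.036) for p in ends]; d=e[1]-e[0]
    print(nm,np.round(e,3).tolist(),"len",np.linalg.norm(d).round(3),"ang",np.arctan2(d[1],d[0]).round(3))
print("lc top",at_z(C,(376,205),.018),at_z(C,(377,202),0))
print("lc side",at_z(S,(312,141),.018), at_z(S,(320,179),.018))
print("foot top",at_z(C,(283,178),.114),"side",at_z(S,(264,190),.114))
print("seat top",at_z(C,(216,172),.08),"side",at_z(S,(211,237),.08))
print("bridge top",at_z(C,(199,172),.08))
print("stand",at_z(C,(242,184),0),at_z(S,(232,250),0))
for n,p,z in(("pal",(314,261),0),("cal",(240,257),0),("spool",(263,112),.05),("twz",(357,123),0)):print(n,at_z(C,p,z).round(3))
E
```

```text
small [[0.504, -0.199, 0.036], [0.551, -0.376, 0.036]] len 0.183 ang -1.309
big [[0.31, -0.262, 0.036], [0.117, -0.425, 0.036]] len 0.253 ang -2.443
yellow [[0.624, -0.387, 0.036], [0.678, -0.558, 0.036]] len 0.18 ang -1.265
lc top [ 0.52308586 -0.28553732  0.018     ] [ 0.53404856 -0.29273194  0.        ]
lc side [ 0.66523126 -0.47821539  0.018     ] [ 0.5310304  -0.28857676  0.018     ]
foot top [ 0.57964058 -0.02595797  0.114     ] side [ 0.57777961 -0.04235726  0.114     ]
seat top [0.60208757 0.15079043 0.08      ] side [0.60645486 0.14964184 0.08      ]
bridge top [0.60197884 0.19575226 0.08      ]
stand [0.58461825 0.08741465 0.        ] [0.58739678 0.09863719 0.        ]
pal [ 0.369 -0.114  0.   ]
cal [0.38  0.091 0.   ]
spool [0.778 0.028 0.05 ]
twz [ 0.764 -0.241  0.   ]
```

View pics/crop0.png

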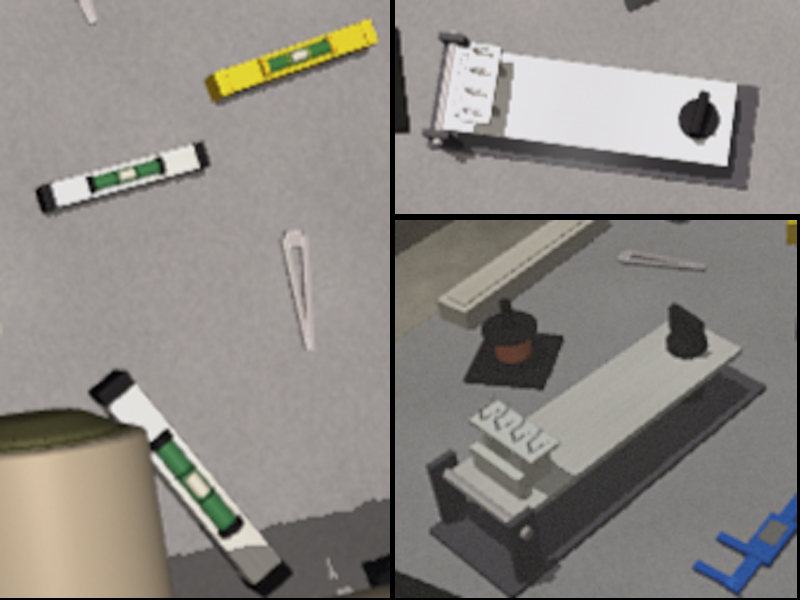

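The crop confirms (377,203): it has black ends and a green vial, and measures 183 mm against 180 given; the large silver one is 253 mm. Next I'll plan the first move to above it.

```bash
cat >> h.py <<'E'
def plan(target,yaw,n,g=1.0,start=None):
    s=env.state(); p=np.array(s["tool_pos"]) if start is None else np.array(start[:3]); a=s["eef_rot"][2] if start is None else start[3]
    da=(yaw-a+np.pi)%(2*np.pi)-np.pi; d=(np.array(target)-p)/n; out=[]
    for i in range(n):
        c,sn=np.cos(a),np.sin(a)
        out.append(f"{g:g} {(c*d[0]+sn*d[1])/.05:.2f} {(sn*d[0]-c*d[1])/.05:.2f} {-d[2]/.05:.2f} {-da/n/np.pi:.4f}"); a+=da/n
    for i in range(0,n,5): print("; ".join(out[i:i+5]))
E
python3 - <<'E'
from h import *
c=env.get_calibration("wrist"); print(np.round(c["T_tool_cam"],3),np.round(c["intrinsics"],1))
plan([.527,-.288,.20],1.83,10)
E
```

```text
[[-0.    -0.95  -0.312  0.081]
 [ 1.    -0.     0.     0.001]
 [-0.    -0.312  0.95  -0.145]
 [ 0.     0.     0.     1.   ]] [[370.3   0.  280.7]
 [  0.  370.3 213. ]
 [  0.    0.    1. ]]
1 0.79 -0.14 0.08 -0.0469; 1 0.80 -0.03 0.08 -0.0469; 1 0.79 0.09 0.08 -0.0469; 1 0.77 0.21 0.08 -0.0469; 1 0.73 0.32 0.08 -0.0469
1 0.68 0.42 0.08 -0.0469; 1 0.61 0.52 0.08 -0.0469; 1 0.53 0.60 0.08 -0.0469; 1 0.43 0.67 0.08 -0.0469; 1 0.33 0.73 0.08 -0.0469
```

>>> step_arm --commands "1 0.79 -0.14 0.08 -0.0469; 1 0.80 -0.03 0.08 -0.0469; 1 0.79 0.09 0.08 -0.0469; 1 0.77 0.21 0.08 -0.0469; 1 0.73 0.32 0.08 -0.0469"

```text
time: 1.3
tool_pos: [0.3559, -0.3894, 0.2187]
eef_rot: [3.141, 0.0, 1.098]
wrist_force: [0.5, -0.5, 1.2]
opening: 1.0
grip_force: 0.0
```

>>> step_arm --commands "1 0.68 0.42 0.08 -0.0469; 1 0.61 0.52 0.08 -0.0469; 1 0.53 0.60 0.08 -0.0469; 1 0.43 0.67 0.08 -0.0469; 1 0.33 0.73 0.08 -0.0469"

```text
time: 1.8
tool_pos: [0.5279, -0.2871, 0.1986]
eef_rot: [3.142, 0.0, 1.835]
wrist_force: [-0.2, -1.0, 0.7]
opening: 1.0
grip_force: 0.0
```

>>> step_arm --commands "1 0 0 0 0; 1 0 0 0 0"

```text
time: 2.0
tool_pos: [0.5266, -0.2879, 0.1983]
eef_rot: [-3.141, -0.0, 1.829]
wrist_force: [0.0, -0.1, -0.4]
opening: 1.003
grip_force: 0.0
```

```bash
python3 - <<'E'
from h import *
s=env.state(); print(s["time"],s["tool_pos"],s["eef_rot"])
C,im=snap("wrist","w1")
for th,z in(("level",0),("level_center",.018),("bubble",.044)):
    for q in env.mark_of("wrist",th)[:2] if th!="bubble" else env.look_for("wrist",th)[:2]:
        print(th,np.round(q["position"],1),round(q["score"],2),at_z(C,q["position"],z).round(4))
E
```

```text
2.0 [ 0.52663408 -0.2878552   0.19834981] [-3.14097632e+00 -4.01938319e-04  1.82934289e+00]
level [284.4 178.7] 0.67 [ 0.5296 -0.2851  0.    ]
level_center [285.6 183.7] 0.88 [ 0.5307 -0.2854  0.018 ]
level_center [354.  374.8] 0.78 [ 0.6569 -0.4709  0.018 ]
```

View pics/w1.png

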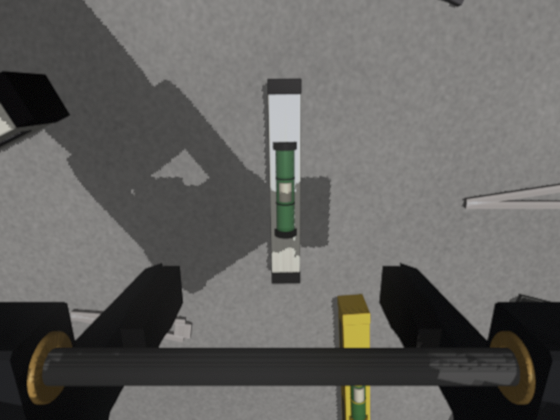

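The wrist view shows the small silver level upright in the picture, with ends at (284.5,80) and (286,283) and the vial around (285,190). It lies almost along the tool's x axis.

```bash
python3 - <<'E'
from h import *
C=cam("wrist")
a,b=at_z(C,(284.5,79),.036),at_z(C,(286,273),.036); print(a,b,np.linalg.norm(a-b))
d=a-b; al=np.arctan2(-d[0],d[1]); m=(a+b)/2; print("yaw",al,"mid",m)
m=np.array([.5305,-.2855,0])*.5+m*.5
plan([m[0],m[1],.010],al+np.pi/2,5)
E
```

```text
[ 0.50624144 -0.20159318  0.036     ] [ 0.55082928 -0.36450962  0.036     ] 0.16890778267227358
yaw 0.26714355165268727 mid [ 0.52853536 -0.2830514   0.036     ]
1 0.01 0.02 0.76 -0.0007; 1 0.01 0.02 0.76 -0.0007; 1 0.01 0.02 0.76 -0.0007; 1 0.01 0.02 0.76 -0.0007; 1 0.01 0.02 0.76 -0.0007
```

>>> step_arm --commands "1 0.01 0.02 0.76 0; 1 0.01 0.02 0.76 0; 1 0.0 0.02 0.76 0; 1 0 0.02 0.76 0; 0.6 0 0.01 0.74 0"

```text
time: 2.7
tool_pos: [0.53, -0.2868, 0.0086]
eef_rot: [3.141, 0.0, 1.827]
wrist_force: [0.1, -0.1, -0.2]
opening: 0.932
grip_force: 0.0
```

>>> step_arm --commands "0.0 0 0 0 0; 0.0 0 0 0 0; 0 0 0 0 0; 0 0 0 0 0; 0 0 0 0 0"

```text
time: 3.2
tool_pos: [0.5311, -0.2865, 0.0111]
eef_rot: [3.14, 0.002, 1.829]
wrist_force: [-0.4, 0.5, -0.4]
opening: 0.481
grip_force: 0.0
```

>>> step_arm --commands "0.0 0 0 0 0; 0.0 0 0 0 0; 0 0 0 0 0; 0 0 0 0 0"

```text
time: 3.6
tool_pos: [0.5307, -0.2862, 0.0101]
eef_rot: [3.142, 0.0, 1.829]
wrist_force: [-0.7, 0.8, 4.5]
opening: 0.294
grip_force: 30.0
```

>>> step_arm --commands "0 0 0 -0.4 0; 0 0 0 -0.8 0; 0 0 0 -0.8 0; 0 0 0 -0.8 0; 0 0 0 -0.6 0"

```text
time: 4.1
tool_pos: [0.5307, -0.286, 0.1817]
eef_rot: [3.141, 0.001, 1.829]
wrist_force: [-0.3, -0.4, -4.0]
opening: 0.292
grip_force: 30.0
```

```bash
python3 - <<'E'
from h import *
s=env.state(); print(s["time"],s["tool_pos"],s["eef_rot"],s["opening"],s["grip_force"],s["wrist_force"])
# above shelf at mid-shelf, centre -50
ya=-0.113; u=np.array([-np.sin(ya),np.cos(ya)]); seat=np.array([.604,.150]); p=seat-.05*u
print(p)
plan([p[0],p[1],.24],ya+np.pi/2,10,0)
E
```

```text
4.1 [ 0.5306568  -0.286038    0.18170605] [3.14087036e+00 7.65410633e-04 1.82923753e+00] 0.29249624546692854 29.963020691648126 [-0.26740875 -0.3506638  -3.99334181]
[0.59836202 0.10031889]
0 0.71 0.33 -0.12 0.0118; 0 0.72 0.30 -0.12 0.0118; 0 0.73 0.27 -0.12 0.0118; 0 0.74 0.25 -0.12 0.0118; 0 0.75 0.22 -0.12 0.0118
0 0.76 0.19 -0.12 0.0118; 0 0.77 0.16 -0.12 0.0118; 0 0.77 0.13 -0.12 0.0118; 0 0.78 0.11 -0.12 0.0118; 0 0.78 0.08 -0.12 0.0118
```

>>> step_arm --commands "0 0.71 0.33 -0.12 0.0118; 0 0.72 0.30 -0.12 0.0118; 0 0.73 0.27 -0.12 0.0118; 0 0.74 0.25 -0.12 0.0118; 0 0.75 0.22 -0.12 0.0118"

```text
time: 4.6
tool_pos: [0.5643, -0.0922, 0.2093]
eef_rot: [-3.14, -0.001, 1.642]
wrist_force: [1.0, 0.6, -2.8]
opening: 0.292
grip_force: 30.0
```

>>> step_arm --commands "0 0.76 0.19 -0.12 0.0118; 0 0.77 0.16 -0.12 0.0118; 0 0.77 0.13 -0.12 0.0118; 0 0.78 0.11 -0.12 0.0118; 0 0.78 0.08 -0.12 0.0118"

```text
time: 5.1
tool_pos: [0.5981, 0.101, 0.2392]
eef_rot: [-3.14, 0.0, 1.457]
wrist_force: [0.9, -0.5, -2.4]
opening: 0.297
grip_force: 30.0
```

>>> step_arm --commands "0 0 0 0 0; 0 0 0 0 0"

```text
time: 5.3
tool_pos: [0.598, 0.0999, 0.2389]
eef_rot: [-3.14, 0.0, 1.46]
wrist_force: [-0.7, -1.1, -1.7]
opening: 0.291
grip_force: 30.0
```

```bash
python3 - <<'E'
from h import *
s=env.state(); print(s["time"],s["tool_pos"],s["eef_rot"])
C,im=snap("wrist","w2")
for cm in("wrist","top","side"):
  if cm!="wrist": C,im=snap(cm,cm+"2")
  for th,z in(("shelf_seat",.08),("bridge",.08),("foot_grip",.114)):
    for q in env.mark_of(cm,th)[:2]:
        print(cm,th,np.round(q["position"],1),round(q["score"],2),at_z(C,q["position"],z).round(4))
E
```

```text
5.3 [0.59801731 0.09987304 0.23890098] [-3.14018771e+00  3.25055956e-04  1.46010974e+00]
top bridge [199.2 172.2] 0.56 [0.6014 0.1952 0.08  ]
top foot_grip [280.5 183.7] 0.62 [ 0.5648 -0.0195  0.114 ]
side shelf_seat [212.5 237.3] 0.87 [0.6027 0.1485 0.08  ]
side bridge [200.8 249.1] 0.7 [0.6003 0.1948 0.08  ]
side foot_grip [265.9 192.2] 0.61 [ 0.5681 -0.0372  0.114 ]
side foot_grip [220.7 181.7] 0.36 [ 0.6988 -0.0083  0.114 ]
```

View pics/w2.png

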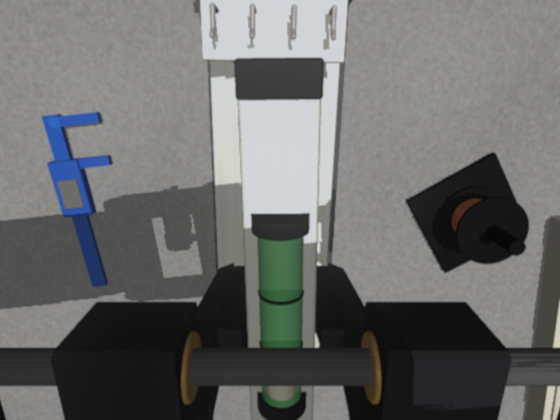

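In the wrist view the held level runs from the end at (280,60) down to the vial (280,300). The bridge roof edge is at row 58, columns 202–346, and the shelf's edges are near columns 210 and 340. Next I'll get the edges numerically.

```bash
python3 - <<'E'
from h import *
C=cam("wrist"); im=cv2.imread("pics/w2.png"); g=cv2.cvtColor(im,cv2.COLOR_BGR2GRAY).astype(int)
for r in(75,110,150,190,230): print(r,"L",g[r,200:248:2].tolist(),"R",g[r,312:352:2].tolist())
for r in (10,30,45,52): print(r,"roof",g[r,194:212].tolist(),g[r,338:352].tolist())
print("col",g[48:76,225].tolist(),g[48:76,332].tolist())
E
```

```text
75 L [142, 141, 138, 140, 109, 111, 131, 132, 135, 137, 139, 146, 150, 131, 129, 131, 129, 98, 57, 61, 61, 61, 62, 63] R [64, 65, 64, 63, 63, 63, 116, 141, 208, 210, 210, 210, 211, 185, 98, 92, 126, 142, 140, 137]
110 L [140, 141, 141, 140, 137, 97, 185, 211, 210, 210, 211, 210, 210, 210, 210, 211, 210, 210, 211, 174, 203, 212, 212, 212] R [211, 211, 212, 202, 166, 209, 211, 210, 210, 211, 211, 212, 167, 94, 93, 129, 141, 139, 141, 141]
150 L [144, 140, 135, 135, 138, 137, 106, 197, 210, 210, 209, 209, 210, 210, 210, 211, 211, 210, 209, 206, 178, 208, 213, 213] R [213, 212, 212, 182, 194, 212, 212, 211, 211, 212, 211, 138, 91, 99, 138, 142, 148, 145, 140, 144]
190 L [85, 85, 87, 87, 89, 89, 79, 72, 122, 122, 121, 121, 123, 124, 125, 126, 127, 126, 124, 126, 122, 164, 210, 212] R [212, 213, 206, 167, 210, 212, 211, 211, 212, 204, 101, 67, 107, 142, 141, 134, 139, 139, 139, 142]
230 L [83, 85, 82, 83, 83, 82, 84, 69, 85, 121, 120, 116, 120, 121, 122, 123, 123, 124, 122, 122, 123, 119, 115, 127] R [211, 210, 183, 192, 202, 127, 124, 127, 112, 62, 61, 124, 142, 140, 137, 135, 136, 139, 1
[... 270 characters left out ...]
39] [210, 211, 210, 211, 211, 211, 209, 188, 141, 131, 141, 144, 143, 142]
45 roof [143, 146, 147, 148, 147, 148, 144, 149, 187, 206, 210, 210, 210, 210, 210, 210, 211, 211] [210, 210, 210, 211, 211, 209, 189, 142, 135, 144, 146, 145, 144, 144]
52 roof [143, 146, 146, 146, 145, 146, 146, 152, 180, 202, 210, 211, 210, 210, 210, 210, 210, 210] [211, 210, 210, 211, 211, 200, 152, 120, 131, 139, 140, 142, 142, 141]
col [211, 210, 211, 210, 210, 211, 210, 210, 211, 210, 205, 180, 142, 125, 129, 131, 131, 130, 130, 131, 129, 130, 130, 130, 130, 129, 130, 138] [210, 211, 210, 211, 210, 211, 211, 211, 210, 211, 210, 210, 205, 180, 163, 186, 207, 211, 211, 210, 211, 210, 210, 211, 210, 209, 210, 210]
```

```bash
python3 - <<'E'
from h import *
from scipy.spatial.transform import Rotation as Ro
C=cam("wrist")
L=[(211.3,110),(213,150),(215.5,190),(216.5,230)];R=[(336,110),(333.7,150),(331,190),(328.5,230)]
z=.08
l=np.array([at_z(C,p,z) for p in L]); r=np.array([at_z(C,p,z) for p in R])
print(np.linalg.norm(l-r,axis=1).round(4)); m=(l+r)/2; print(m.round(4).tolist())
for e in(l,r,m): 
    q=np.polyfit(e[:,1],e[:,0],1); print("yaw",-np.arctan(q[0]).round(4),"x at y.15:",np.polyval(q,.15).round(4))
a,b=at_z(C,(201.5,52),.132),at_z(C,(343.7,52),.132); print("roof",a,b,np.linalg.norm(a-b),(a+b)/2)
a,b=at_z(C,(225,59.3),.132),at_z(C,(332,61),.132); d=b-a; print("mouth edge",a,b,"yaw",np.arctan2(d[1],d[0]))
s=env.state()
# level in hand: front end of top at rows 58..60, z=tcp-?+.036 ; underside about TCP-.008..
zt=s["tool_pos"][2]-.0101+.036
a,b=at_z(C,(236,59),zt),at_z(C,(323,59),zt); print("level front",a,b,np.linalg.norm(a-b),"width; centre",(a+b)/2)
a,b=at_z(C,(249,215),zt),at_z(C,(316,215),zt); print((a+b)/2)
E
```

```text
[0.0991 0.0991 0.0981 0.0986]
[[0.6007, 0.1659, 0.08], [0.5967, 0.1345, 0.08], [0.5926, 0.1008, 0.08], [0.5877, 0.0648, 0.08]]
yaw -0.1245 x at y.15: 0.5489
yaw -0.1316 x at y.15: 0.6487
yaw -0.1281 x at y.15: 0.5988
roof [0.5610154  0.20819552 0.132     ] [0.6499391  0.19812076 0.132     ] 0.08949258895849022 [0.60547725 0.20315814 0.132     ]
mouth edge [0.57503414 0.20232447 0.132     ] [0.64225696 0.19370418 0.132     ] yaw -0.12753843139834062
level front [0.59568993 0.18976524 0.26564807] [0.62149635 0.18684152 0.26564807] 0.025971509105236122 width; centre [0.60859314 0.18830338 0.26564807]
[0.60402927 0.13940791 0.26564807]
```

>>> step_arm --commands "0 -0.01 -0.04 0.6 0.0018; 0 -0.01 -0.04 0.6 0.0018; 0 0 -0.04 0.6 0.0018; 0 0 0 0.6 0; 0 0 0 0 0"

```text
time: 6.4
tool_pos: [0.5902, 0.0991, 0.1161]
eef_rot: [-3.134, 0.001, 1.442]
wrist_force: [0.6, 0.9, -2.8]
opening: 0.292
grip_force: 30.0
```

>>> step_arm --commands "0 0 0 0.14 0; 0 0 0 0.14 0; 0 0 0 0.1 0; 0 0 0 0 0; 0 0 0 0 0"

```text
time: 6.9
tool_pos: [0.5924, 0.0991, 0.1012]
eef_rot: [3.141, -0.0, 1.442]
wrist_force: [0.4, -1.0, -3.0]
opening: 0.292
grip_force: 30.0
```

```bash
python3 - <<'E'
from h import *
s=env.state(); print(s["time"],s["tool_pos"],s["eef_rot"],s["wrist_force"])
C,im=snap("wrist","w3"); C2,s2=snap("side","s3"); 
o=np.zeros((420,800,3),np.uint8); o[:,:400]=cv2.resize(im,(400,300)).repeat(1,0)[0:1]*0 if 0 else 0
o[:300,:400]=cv2.resize(im,(400,300)); o[:420,400:]=cv2.resize(s2[140:320,130:300],(400,420),interpolation=cv2.INTER_CUBIC)
cv2.imwrite("pics/c3.png",o[:,:,::-1])
E
```

```text
6.9 [0.59243973 0.0990545  0.10115406] [ 3.14091584e+00 -9.71713022e-05  1.44158882e+00] [ 0.41008742 -1.00632804 -2.99409163]
```

View pics/c3.png

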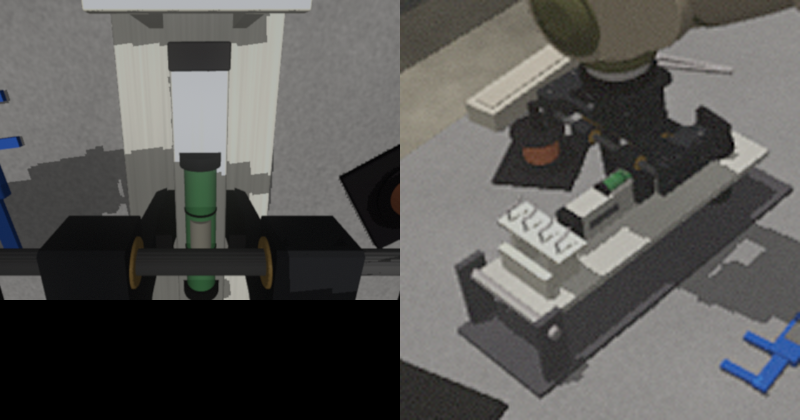

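The level hovers aligned over the shelf's middle, in line with the tunnel and short of the bridge, and roughly 10 mm above the shelf. I'll lower it until it touches.

>>> step_arm --commands "0 0 0 0.1 0; 0 0 0 0.06 0; 0 0 0 0 0"

```text
time: 7.3
tool_pos: [0.5919, 0.099, 0.0921]
eef_rot: [-3.141, 0.0, 1.442]
wrist_force: [0.1, 0.3, -2.6]
opening: 0.29
grip_force: 30.0
```

>>> step_arm --commands "0 0 0 0.04 0; 0 0 0 0 0"

```text
time: 7.5
tool_pos: [0.5922, 0.099, 0.0905]
eef_rot: [-3.141, 0.0, 1.441]
wrist_force: [0.3, -0.1, -3.0]
opening: 0.29
grip_force: 30.0
```

>>> step_arm --commands "0 0 0 0.04 0; 0 0 0 0 0"

```text
time: 7.7
tool_pos: [0.5925, 0.099, 0.089]
eef_rot: [3.141, -0.0, 1.441]
wrist_force: [0.3, 1.0, -1.2]
opening: 0.293
grip_force: 30.0
```

>>> step_arm --commands "0 0.14 0 0 0; 0 0.14 0 0 0; 0 0.14 0 0 0; 0 0 0 0 0"

```text
time: 8.1
tool_pos: [0.5952, 0.1212, 0.089]
eef_rot: [3.141, -0.001, 1.443]
wrist_force: [-0.0, 2.3, 1.5]
opening: 0.288
grip_force: 30.0
```

>>> step_arm --commands "0 0.14 0 0 0; 0 0.14 0 0 0; 0 0.1 0 0 0; 0 0 0 0 0"

```text
time: 8.5
tool_pos: [0.5976, 0.1397, 0.089]
eef_rot: [3.141, -0.001, 1.442]
wrist_force: [0.8, 3.0, 3.8]
opening: 0.29
grip_force: 30.0
```

>>> step_arm --commands "0 0.08 0 -0.02 0; 0 0 0 0 0"

```text
time: 8.7
tool_pos: [0.5976, 0.1432, 0.0892]
eef_rot: [-3.141, -0.0, 1.442]
wrist_force: [-0.4, 1.6, -2.1]
opening: 0.289
grip_force: 30.0
```

>>> step_arm --commands "0 0.06 0 0 0; 0 0 0 0 0"

```text
time: 8.9
tool_pos: [0.5981, 0.1459, 0.0894]
eef_rot: [-3.141, -0.0, 1.442]
wrist_force: [0.6, 0.1, -0.6]
opening: 0.292
grip_force: 30.0
```

>>> step_arm --commands "0 0.06 0 0 0; 0 0 0 0 0"

```text
time: 9.1
tool_pos: [0.5985, 0.1476, 0.0895]
eef_rot: [-3.141, 0.002, 1.441]
wrist_force: [-2.1, -6.6, -2.0]
opening: 0.294
grip_force: 30.0
```

>>> step_arm --commands "0 0.03 0 0 0; 0 0 0 0 0; 0 0 0 0 0"

```text
time: 9.4
tool_pos: [0.5985, 0.1478, 0.0893]
eef_rot: [-3.14, 0.004, 1.441]
wrist_force: [-1.6, -13.6, -0.8]
opening: 0.292
grip_force: 30.0
```

>>> step_arm --commands "0.6 0 0 0 0; 0.6 0 0 0 0; 0.6 0 0 0 0; 0.6 0 0 0 0"

```text
time: 9.8
tool_pos: [0.5989, 0.1504, 0.0898]
eef_rot: [3.141, -0.0, 1.442]
wrist_force: [0.3, -0.0, -1.0]
opening: 0.597
grip_force: 0.0
```

>>> step_arm --commands "0.6 0 0 -0.4 0; 0.6 0 0 -0.8 0; 0.6 -0.3 0 -0.8 0; 0.6 -0.3 0 0 0; 0.6 0 0 0 0"

```text
time: 10.3
tool_pos: [0.595, 0.1192, 0.1901]
eef_rot: [3.141, 0.0, 1.44]
wrist_force: [-0.6, -0.0, -1.2]
opening: 0.596
grip_force: 0.0
```

```bash
python3 - <<'E'
from h import *
s=env.state(); print(s["time"],s["tool_pos"],s["eef_rot"],s["wrist_force"])
C,im=snap("wrist","w4")
for q in env.look_for("wrist","bubble"): print("bubble",q, at_z(C,q["position"],.12))
cv2.imwrite("pics/c4.png",cv2.resize(im,(800,600),interpolation=cv2.INTER_CUBIC)[:,:,::-1])
E
```

```text
10.3 [0.59504228 0.1191637  0.1900794 ] [3.14058598e+00 6.37621666e-05 1.44004758e+00] [-0.63811969 -0.01591171 -1.21360958]
bubble {'position': [280.2, 182.0], 'score': 0.96} [0.59919394 0.14813656 0.12      ]
```

View pics/c4.png

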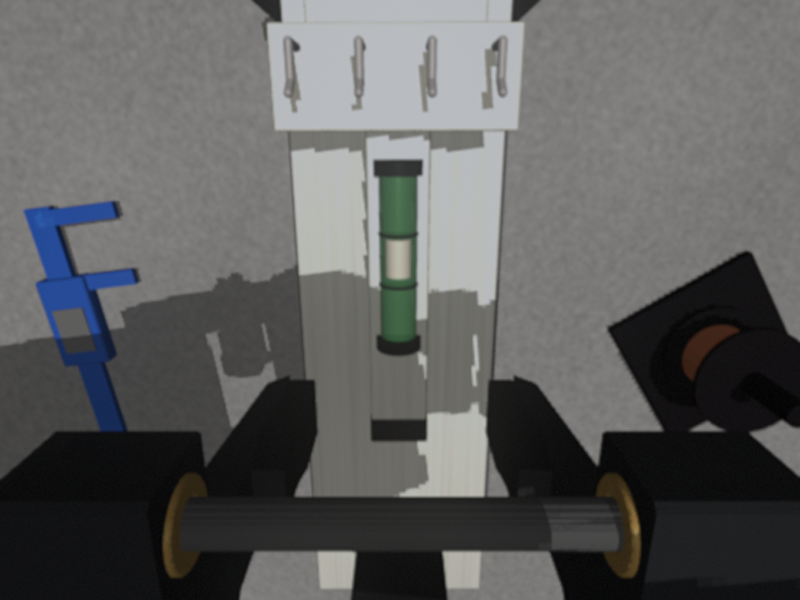

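The level sits in the tunnel, vial ends at (398,168) and (398,343). The bubble is at row 259 between the lines at 234 and 286, so it is centred with the shelf unpressed. Pressing down should therefore tilt the shelf by about -0.025 rad, which needs about 0.62 rad clockwise. I'll let it settle, re-measure, and plan the move to the knob.

>>> step_arm --commands "0.6 0 0 0 0; 0.6 0 0 0 0; 0.6 0 0 0 0; 0.6 0 0 0 0; 0.6 0 0 0 0"

```text
time: 10.9
tool_pos: [0.595, 0.1205, 0.1896]
eef_rot: [-3.141, 0.0, 1.442]
wrist_force: [0.1, -0.1, 0.1]
opening: 0.599
grip_force: 0.0
```

```bash
cat >> h.py <<'E'
def bubble(im,C,zt=.122):
    # returns bubble offset (m) toward bridge (+) using the dark lines / white bubble in the vial, sampled along its axis
    ya=-.128; u=np.array([-np.sin(ya),np.cos(ya),0]); c0=np.array([.5984,.1478,zt]); ts=np.arange(-.04,.0401,.0005); pr=[]
    for t in ts:
        p=[proj(C,c0+u*t+np.array([np.cos(ya),np.sin(ya),0])*w) for w in np.linspace(-.003,.003,7)]
        v=[im[int(round(q[1])),int(round(q[0]))].astype(int) if 0<=q[1]<419.4 and 0<=q[0]<559.4 else np.zeros(3,int) for q in p]
        pr.append(np.mean(v,0))
    pr=np.array(pr); red=pr[:,0]; return ts,pr
E
python3 - <<'E'
from h import *
s=env.state(); C,im=snap("wrist","w5")
ts,pr=bubble(im,C)
for i in range(20,141,2): print(f"{ts[i]*1000:.0f}:{pr[i,0]:.0f}/{pr[i,1]:.0f}",end=" ")
print()
plan([.5755,-.0310,.19],-.128+np.pi,12,.6)
E
```

```text
-30:63/99 -29:63/99 -28:64/100 -27:64/100 -26:64/100 -25:64/100 -24:64/100 -23:64/101 -22:64/100 -21:65/101 -20:65/101 -19:65/101 -18:65/101 -17:66/101 -16:66/101 -15:66/102 -14:66/102 -13:66/100 -12:48/60 -11:47/57 -10:58/89 -9:62/96 -8:75/105 -7:152/156 -6:172/170 -5:173/170 -4:173/170 -3:173/170 -2:173/170 -1:174/171 0:174/171 1:173/171 2:174/171 3:173/171 4:174/171 5:174/171 6:174/171 7:174/171 8:170/167 9:140/140 10:58/68 11:58/79 12:64/94 13:70/103 14:73/106 15:72/106 16:72/106 17:73/106 18:74/107 19:73/107 20:74/107 21:74/107 22:74/107 23:74/107 24:74/107 25:74/107 26:74/108 27:74/108 28:74/108 29:74/108 30:75/108 
0.6 -0.25 0.00 -0.00 -0.0417; 0.6 -0.25 -0.03 -0.00 -0.0417; 0.6 -0.25 -0.07 -0.00 -0.0417; 0.6 -0.24 -0.10 -0.00 -0.0417; 0.6 -0.22 -0.13 -0.00 -0.0417
0.6 -0.20 -0.15 -0.00 -0.0417; 0.6 -0.18 -0.18 -0.00 -0.0417; 0.6 -0.15 -0.20 -0.00 -0.0417; 0.6 -0.13 -0.22 -0.00 -0.0417; 0.6 -0.10 -0.24 -0.00 -0.0417
0.6 -0.07 -0.25 -0.00 -0.0417; 0.6 -0.03 -0.25 -0.00 -0.0417
```

Bubble settled: lines at -11.6 and +10.4 mm, bubble middle at 0.9 mm, so it sits 1.5 mm towards the bridge. The turn needed is about 0.7 rad.

>>> step_arm --commands "0.6 -0.25 0.00 0 -0.0417; 0.6 -0.25 -0.03 0 -0.0417; 0.6 -0.25 -0.07 0 -0.0417; 0.6 -0.24 -0.10 0 -0.0417; 0.6 -0.22 -0.13 0 -0.0417"

```text
time: 11.45
tool_pos: [0.5865, 0.0566, 0.1898]
eef_rot: [3.142, 0.0, 2.102]
wrist_force: [-0.3, -0.0, 1.4]
opening: 0.599
grip_force: 0.0
```

>>> step_arm --commands "0.6 -0.20 -0.15 0 -0.0417; 0.6 -0.18 -0.18 0 -0.0417; 0.6 -0.15 -0.20 0 -0.0417; 0.6 -0.13 -0.22 0 -0.0417; 0.6 -0.10 -0.24 0 -0.0417"

```text
time: 11.95
tool_pos: [0.5786, -0.0064, 0.1898]
eef_rot: [3.142, 0.0, 2.757]
wrist_force: [-0.6, 0.2, -0.9]
opening: 0.6
grip_force: 0.0
```

>>> step_arm --commands "0.6 -0.07 -0.25 0 -0.0417; 0.6 -0.03 -0.25 0 -0.0417; 0.6 0 0 0 0; 0.6 0 0 0 0"

```text
time: 12.35
tool_pos: [0.5754, -0.0311, 0.1897]
eef_rot: [3.141, 0.0, 3.01]
wrist_force: [0.0, 0.7, 0.2]
opening: 0.601
grip_force: 0.0
```

```bash
python3 - <<'E'
from h import *
s=env.state(); print(s["time"],s["tool_pos"],s["eef_rot"])
C,im=snap("wrist","w6")
for q in env.mark_of("wrist","foot_grip"): print(q, at_z(C,q["position"],.108))
print(proj(C,[.5755,-.031,.122]))
E
```

```text
12.35 [ 0.57539691 -0.03107039  0.18974993] [3.14136323e+00 2.42161779e-05 3.00960623e+00]
{'position': [278.0, 224.2], 'score': 0.86} [ 0.57668421 -0.03369086  0.108     ]
[281.91740907 229.60508546]
```

View pics/w6.png

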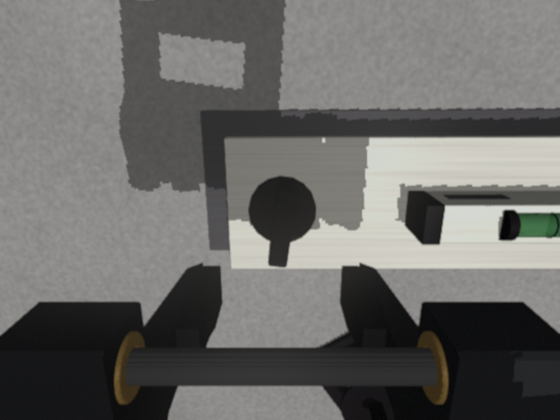

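The knob's disc is centred at (283,210), with the bar tip at (279,265). My estimate projects to (282,230), on the bar's middle. The position is good, so I'll go down and pinch.

>>> step_arm --commands "0.6 0 0.0 0.6 0; 0.6 0 0 0.6 0; 0.6 0 0 0.4 0; 0.6 0 0 0.2 0; 0.6 0 0 0 0"

```text
time: 12.95
tool_pos: [0.575, -0.0308, 0.0989]
eef_rot: [3.141, -0.002, 3.013]
wrist_force: [0.6, -0.4, 0.3]
opening: 0.6
grip_force: 0.0
```

>>> step_arm --commands "0 0 0 0 0; 0 0 0 0 0; 0 0 0 0 0; 0 0 0 0 0; 0 0 0 0 0"

```text
time: 13.45
tool_pos: [0.5755, -0.0313, 0.1]
eef_rot: [3.142, 0.001, 3.013]
wrist_force: [1.1, 5.8, 0.6]
opening: 0.168
grip_force: 2.7
```

>>> step_arm --commands "0 0 0 0 0; 0 0 0 0 0; 0 0 0 0 0"

```text
time: 13.75
tool_pos: [0.5753, -0.0307, 0.0995]
eef_rot: [3.141, -0.0, 3.013]
wrist_force: [1.0, 5.3, -1.6]
opening: 0.139
grip_force: 28.6
```

>>> step_arm --commands "0 0 0 -0.02 0.028; 0 0 0 -0.02 0.028; 0 0 0 -0.02 0.028; 0 0 0 -0.02 0.028"

```text
time: 14.15
tool_pos: [0.5747, -0.0305, 0.103]
eef_rot: [3.142, -0.003, 2.659]
wrist_force: [0.0, 6.7, -4.5]
opening: 0.135
grip_force: 30.1
```

>>> step_arm --commands "0 0 0 -0.02 0.028; 0 0 0 -0.02 0.028; 0 0 0 -0.02 0.028; 0 0 0 -0.02 0.028; 0 0 0 0 0"

```text
time: 14.65
tool_pos: [0.5748, -0.0303, 0.1071]
eef_rot: [-3.141, -0.002, 2.309]
wrist_force: [0.4, 7.3, -3.1]
opening: 0.135
grip_force: 30.1
```

```bash
python3 - <<'E'
from h import *
s=env.state(); print(s["time"],s["tool_pos"],s["eef_rot"],s["wrist_force"],s["moment"],s["grip_force"],s["opening"])
E
```

```text
14.65 [ 0.57481189 -0.03031095  0.10714604] [-3.14110588e+00 -2.21843140e-03  2.30851062e+00] [ 0.37602256  7.32929097 -3.12039053] [ 0.8527581  -0.19801496  0.04043083] 30.092321849951986 0.1354261150330252
```

>>> step_arm --commands "0.5 0 0 0 0; 0.5 0 0 0 0; 0.5 0 0 0 0; 0.5 0 0 -0.4 0; 0.5 0 0 -0.8 0"

```text
time: 15.15
tool_pos: [0.5741, -0.0314, 0.1661]
eef_rot: [-3.138, -0.004, 2.31]
wrist_force: [0.6, -0.3, 0.0]
opening: 0.499
grip_force: 0.0
```

```bash
python3 - <<'E'
from h import *
s=env.state(); print(s["time"],s["tool_pos"],s["eef_rot"],s["opening"])
p=np.array(s["tool_pos"]); plan([.5897,.0803,.19],1.443,8,0)
E
```

```text
15.15 [ 0.57411653 -0.03136579  0.16611885] [-3.13826724 -0.00448838  2.30953161] 0.49863747596347224
0 0.18 0.22 -0.06 0.0345; 0 0.20 0.20 -0.06 0.0345; 0 0.22 0.17 -0.06 0.0345; 0 0.24 0.15 -0.06 0.0345; 0 0.25 0.12 -0.06 0.0345
0 0.27 0.09 -0.06 0.0345; 0 0.27 0.06 -0.06 0.0345; 0 0.28 0.03 -0.06 0.0345
```

>>> step_arm --commands "0 0.18 0.22 -0.06 0.0345; 0 0.20 0.20 -0.06 0.0345; 0 0.22 0.17 -0.06 0.0345; 0 0.24 0.15 -0.06 0.0345; 0 0.25 0.12 -0.06 0.0345"

```text
time: 15.65
tool_pos: [0.5856, 0.0385, 0.183]
eef_rot: [3.141, 0.0, 1.763]
wrist_force: [0.8, -0.4, 0.8]
opening: 0.072
grip_force: 0.0
```

>>> step_arm --commands "0 0.27 0.09 -0.06 0.0345; 0 0.27 0.06 -0.06 0.0345; 0 0.28 0.03 -0.06 0.0345; 0 0 0 0 0; 0 0 0 0 0"

```text
time: 16.15
tool_pos: [0.5908, 0.0796, 0.1916]
eef_rot: [3.142, 0.0, 1.446]
wrist_force: [-0.4, 0.3, 0.0]
opening: 0.006
grip_force: 0.0
```

```bash
cat >> h.py <<'E'
def show(ts,pr):
    for i in range(0,161,2): print(f"{ts[i]*1000:.0f}:{pr[i,0]:.0f}/{pr[i,1]:.0f}",end=" ")
    print()
E
python3 - <<'E'
from h import *
s=env.state(); print(s["time"],s["tool_pos"],s["eef_rot"],s["opening"])
C,im=snap("wrist","w7"); show(*bubble(im,C,.126))
E
```

```text
16.15 [0.5908164  0.07961674 0.19164147] [3.14156370e+00 3.70958133e-04 1.44589147e+00] 0.006223778209245656
-40:80/80 -39:50/50 -38:51/51 -37:51/51 -36:51/52 -35:51/57 -34:58/79 -33:69/102 -32:74/109 -31:75/110 -30:75/110 -29:75/110 -28:75/110 -27:76/111 -26:76/110 -25:76/111 -24:76/111 -23:76/111 -22:77/111 -21:77/112 -20:76/111 -19:77/112 -18:77/112 -17:77/112 -16:78/113 -15:78/113 -14:78/113 -13:95/121 -12:177/177 -11:183/181 -10:182/180 -9:182/180 -8:182/181 -7:181/179 -6:181/180 -5:181/179 -4:181/180 -3:181/179 -2:180/179 -1:181/178 0:180/178 1:181/179 2:181/179 3:179/178 4:127/142 5:80/116 6:81/117 7:82/117 8:81/117 9:82/117 10:82/118 11:69/92 12:63/75 13:81/116 14:83/118 15:83/118 16:83/118 17:83/119 18:83/119 19:82/118 20:82/118 21:82/119 22:82/119 23:83/119 24:83/119 25:83/119 26:83/119 27:83/119 28:83/119 29:83/119 30:84/120 31:83/119 32:84/120 33:84/120 34:83/120 35:74/108 36:54/62 37:54/54 38:54/54 39:54/54 40:54/54
```

View pics/w7.png

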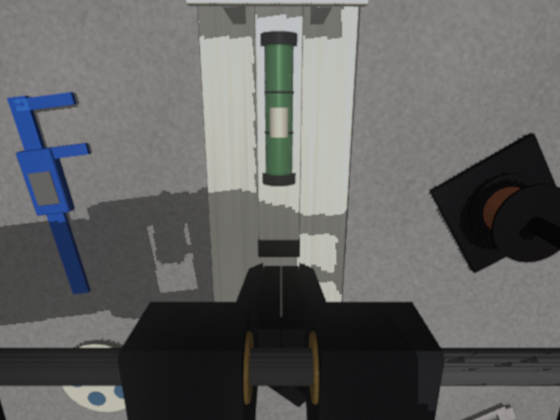

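The vial shows upper line at row 92, lower line under the bubble, and the bubble at rows 108–137. That puts it 4.9 mm towards the foot unpressed, where the target is about 7.5 mm. The level still sits under the bridge. I'll press now and measure.

>>> step_arm --commands "0 0 0 0.4 0; 0 0 0 0.5 0; 0 0 0 0.34 0; 0 0 0 0 0"

```text
time: 16.6
tool_pos: [0.5897, 0.0793, 0.1274]
eef_rot: [-3.137, 0.0, 1.444]
wrist_force: [-0.6, -0.2, 0.9]
opening: 0.003
grip_force: 0.0
```

>>> step_arm --commands "0 0 0 0.06 0; 0 0 0 0.06 0; 0 0 0 0 0"

```text
time: 16.9
tool_pos: [0.591, 0.0799, 0.1241]
eef_rot: [3.141, -0.0, 1.443]
wrist_force: [-0.7, -0.6, -0.3]
opening: 0.002
grip_force: 0.0
```

>>> step_arm --commands "0 0 0 0.06 0; 0 0 0 0 0"

```text
time: 17.1
tool_pos: [0.5908, 0.08, 0.1206]
eef_rot: [-3.142, -0.0, 1.443]
wrist_force: [-0.4, -0.3, 0.7]
opening: 0.003
grip_force: 0.0
```

>>> step_arm --commands "0 0 0 0.06 0; 0 0 0 0 0"

```text
time: 17.3
tool_pos: [0.5911, 0.0798, 0.118]
eef_rot: [3.141, 0.0, 1.443]
wrist_force: [-0.9, -1.6, 4.1]
opening: 0.005
grip_force: 1.9
```

>>> step_arm --commands "0 0 0 0.06 0; 0 0 0 0 0"

```text
time: 17.5
tool_pos: [0.5914, 0.0793, 0.1155]
eef_rot: [3.14, 0.001, 1.443]
wrist_force: [-1.1, -4.3, 6.8]
opening: 0.004
grip_force: 3.8
```

>>> step_arm --commands "0 0 0 0.06 0; 0 0 0 0 0"

```text
time: 17.7
tool_pos: [0.5924, 0.079, 0.1142]
eef_rot: [3.136, 0.001, 1.443]
wrist_force: [-2.5, -6.9, 15.8]
opening: 0.004
grip_force: 7.5
```

>>> step_arm --commands "0 0 0 0.03 0; 0 0 0 0 0; 0 0 0 0 0"

```text
time: 18.0
tool_pos: [0.5929, 0.0789, 0.1139]
eef_rot: [3.134, 0.001, 1.443]
wrist_force: [-2.2, -5.6, 22.1]
opening: 0.006
grip_force: 11.1
```

The hard stop is reached at 22 N, and the friction pushes the level towards the stop. Next I'll wait for the bubble to settle and measure.

>>> step_arm --commands "0 0 0 0 0; 0 0 0 0 0; 0 0 0 0 0; 0 0 0 0 0; 0 0 0 0 0"

```text
time: 18.5
tool_pos: [0.5929, 0.0789, 0.1139]
eef_rot: [3.134, 0.001, 1.443]
wrist_force: [-2.0, -6.4, 22.2]
opening: 0.004
grip_force: 11.1
```

>>> step_arm --commands "0 0 0 0 0; 0 0 0 0 0; 0 0 0 0 0; 0 0 0 0 0; 0 0 0 0 0"

```text
time: 19.0
tool_pos: [0.5929, 0.0789, 0.1139]
eef_rot: [3.134, 0.001, 1.443]
wrist_force: [-2.2, -6.4, 21.9]
opening: 0.002
grip_force: 11.1
```

```bash
python3 - <<'E'
from h import *
s=env.state(); print(s["time"],s["tool_pos"],s["eef_rot"],s["wrist_force"])
C,im=snap("wrist","w8"); show(*bubble(im,C,.124))
cv2.imwrite("pics/c8.png",cv2.resize(im,(800,600))[:,:,::-1])
E
```

```text
19.0 [0.59288709 0.07887095 0.11388046] [3.13432551e+00 1.32625878e-03 1.44280961e+00] [-2.15546305 -6.3922329  21.92045702]
-40:32/33 -39:35/35 -38:35/36 -37:37/37 -36:37/38 -35:36/40 -34:48/75 -33:53/85 -32:57/89 -31:62/96 -30:63/96 -29:63/96 -28:63/97 -27:64/97 -26:64/97 -25:64/97 -24:64/98 -23:65/98 -22:65/98 -21:65/98 -20:65/98 -19:66/99 -18:66/99 -17:66/99 -16:66/99 -15:67/99 -14:67/100 -13:67/100 -12:66/98 -11:47/48 -10:60/89 -9:65/97 -8:69/102 -7:69/101 -6:70/102 -5:139/146 -4:163/161 -3:163/161 -2:163/161 -1:163/162 0:161/160 1:162/160 2:162/161 3:162/161 4:162/162 5:163/162 6:164/162 7:164/162 8:164/163 9:164/163 10:165/163 11:81/87 12:73/107 13:73/107 14:73/107 15:73/107 16:73/107 17:74/107 18:74/107 19:74/108 20:74/107 21:74/108 22:74/108 23:74/108 24:74/108 25:74/108 26:74/109 27:74/109 28:74/109 29:74/109 30:74/109 31:75/109 32:74/109 33:67/102 34:53/77 35:42/42 36:42/42 37:41/41 38:41/40 39:40/40 40:0/0
```

View pics/c8.png

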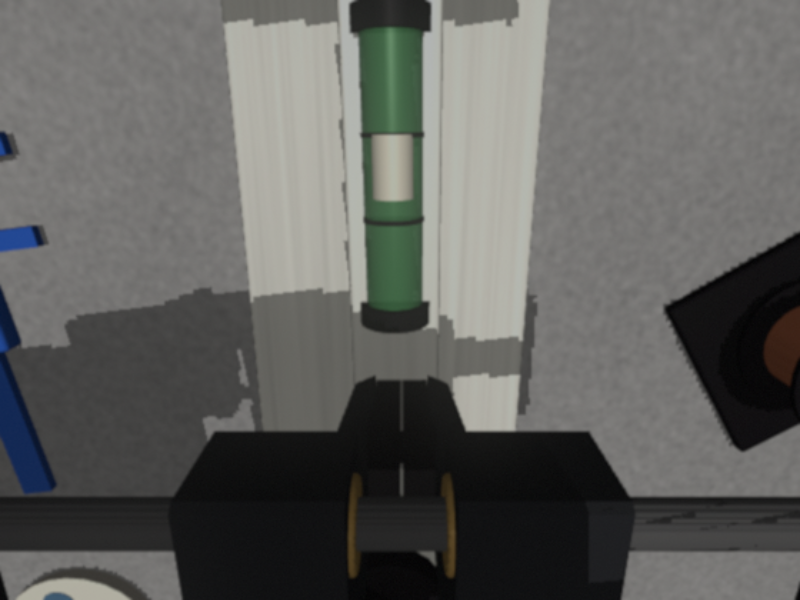

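The lines are at ±11 mm and the bubble's middle is at +2.7 mm, inside but at the very edge. I'll lift off and turn the knob another 0.22 to 0.25 rad.

>>> step_arm --commands "0 0 0 -0.2 0; 0 0 0 -0.6 0; 0 0 0 -0.6 0; 0 0 0 -0.1 0; 0 0 0 0 0"

```text
time: 19.55
tool_pos: [0.5909, 0.0802, 0.1853]
eef_rot: [3.141, -0.0, 1.443]
wrist_force: [0.4, -0.1, -0.4]
opening: 0.001
grip_force: 0.0
```

```bash
python3 - <<'E'
from h import *
s=env.state(); print(s["time"],s["tool_pos"],s["eef_rot"])
C,im=snap("wrist"); ts,pr=bubble(im,C,.126)
plan([.5749,-.0306,.19],2.309,7,.5)
E
```

```text
19.55 [0.59088694 0.08021354 0.18533742] [ 3.14092016e+00 -2.77195708e-04  1.44294639e+00]
0.5 -0.32 -0.00 -0.02 -0.0394; 0.5 -0.32 -0.04 -0.02 -0.0394; 0.5 -0.31 -0.08 -0.02 -0.0394; 0.5 -0.30 -0.12 -0.02 -0.0394; 0.5 -0.28 -0.16 -0.02 -0.0394
0.5 -0.26 -0.19 -0.02 -0.0394; 0.5 -0.23 -0.22 -0.02 -0.0394
```

>>> step_arm --commands "0.5 -0.32 0 -0.02 -0.0394; 0.5 -0.32 -0.04 -0.02 -0.0394; 0.5 -0.31 -0.08 -0.02 -0.0394; 0.5 -0.30 -0.12 -0.02 -0.0394; 0.5 -0.28 -0.16 -0.02 -0.0394"

```text
time: 20.1
tool_pos: [0.5792, -0.0001, 0.1883]
eef_rot: [-3.139, -0.002, 2.067]
wrist_force: [-0.1, 0.0, 0.2]
opening: 0.433
grip_force: 0.0
```

>>> step_arm --commands "0.5 -0.26 -0.19 -0.02 -0.0394; 0.5 -0.23 -0.22 -0.02 -0.0394; 0.5 0 0 0 0; 0.5 0 0 0.5 0; 0.5 0 0 0.5 0"

```text
time: 20.6
tool_pos: [0.5752, -0.0306, 0.1408]
eef_rot: [-3.142, -0.001, 2.305]
wrist_force: [0.3, 0.6, -0.2]
opening: 0.5
grip_force: 0.0
```

>>> step_arm --commands "0.5 0 0 0.5 0; 0.5 0 0 0.16 0; 0.5 0 0 0 0; 0 0 0 0 0; 0 0 0 0 0"

```text
time: 21.1
tool_pos: [0.5759, -0.0313, 0.1104]
eef_rot: [3.14, 0.002, 2.309]
wrist_force: [0.5, 0.4, 0.6]
opening: 0.349
grip_force: 0.0
```

>>> step_arm --commands "0 0 0 0 0; 0 0 0 0 0; 0 0 0 0 0; 0 0 0 0 0; 0 0 0 0 0"

```text
time: 21.6
tool_pos: [0.5753, -0.0311, 0.1093]
eef_rot: [-3.142, -0.0, 2.31]
wrist_force: [0.3, 2.5, 1.4]
opening: 0.138
grip_force: 29.9
```

>>> step_arm --commands "0 0 0 -0.02 0.027; 0 0 0 -0.02 0.027; 0 0 0 -0.02 0.027; 0 0 0 0 0; 0 0 0 0 0"

```text
time: 22.1
tool_pos: [0.5753, -0.0312, 0.1122]
eef_rot: [3.142, -0.0, 2.057]
wrist_force: [0.1, 4.2, -0.2]
opening: 0.132
grip_force: 29.9
```

>>> step_arm --commands "0.5 0 0 0 0; 0.5 0 0 0 0; 0.5 0 0 0 0; 0.5 0 0 -0.4 0; 0.5 0 0 -0.8 0"

```text
time: 22.6
tool_pos: [0.5741, -0.0312, 0.1705]
eef_rot: [-3.137, -0.004, 2.055]
wrist_force: [0.6, -0.2, 1.1]
opening: 0.495
grip_force: 0.0
```

```bash
python3 - <<'E'
from h import *
s=env.state(); print(s["time"],s["tool_pos"],s["eef_rot"],s["opening"])
plan([.5905,.0805,.19],1.443,7,0)
E
```

```text
22.6 [ 0.57407361 -0.03124402  0.17045706] [-3.1371961  -0.00383312  2.05472953] 0.4951631026398753
0 0.26 0.19 -0.06 0.0278; 0 0.28 0.17 -0.06 0.0278; 0 0.29 0.14 -0.06 0.0278; 0 0.30 0.12 -0.06 0.0278; 0 0.31 0.09 -0.06 0.0278
0 0.32 0.06 -0.06 0.0278; 0 0.32 0.03 -0.06 0.0278
```

>>> step_arm --commands "0 0.26 0.19 -0.06 0.0278; 0 0.28 0.17 -0.06 0.0278; 0 0.29 0.14 -0.06 0.0278; 0 0.30 0.12 -0.06 0.0278; 0 0.31 0.09 -0.06 0.0278"

```text
time: 23.1
tool_pos: [0.5874, 0.0491, 0.1873]
eef_rot: [3.142, 0.0, 1.615]
wrist_force: [-0.6, -0.0, -0.8]
opening: 0.07
grip_force: 0.0
```

>>> step_arm --commands "0 0.32 0.06 -0.06 0.0278; 0 0.32 0.03 -0.06 0.0278; 0 0 0 0 0; 0 0 0 0.5 0; 0 0 0 0.5 0"

```text
time: 23.6
tool_pos: [0.5919, 0.0799, 0.1428]
eef_rot: [3.14, 0.0, 1.446]
wrist_force: [0.3, -0.7, -0.4]
opening: 0.006
grip_force: 0.0
```

>>> step_arm --commands "0 0 0 0.18 0; 0 0 0 0.06 0; 0 0 0 0.06 0; 0 0 0 0 0"

```text
time: 24.0
tool_pos: [0.592, 0.0805, 0.1289]
eef_rot: [3.14, -0.0, 1.444]
wrist_force: [-0.4, 1.0, 0.1]
opening: 0.005
grip_force: 0.0
```

>>> step_arm --commands "0 0 -0.04 0.08 0; 0 0 0 0.06 0; 0 0 0 0.06 0; 0 0 0 0 0"

```text
time: 24.4
tool_pos: [0.5901, 0.0804, 0.1187]
eef_rot: [3.14, 0.001, 1.444]
wrist_force: [0.1, -2.2, 4.7]
opening: 0.002
grip_force: 2.6
```

>>> step_arm --commands "0 0 0 0.05 0; 0 0.01 0 0.05 0; 0 0 0 0 0"

```text
time: 24.7
tool_pos: [0.5915, 0.0799, 0.1161]
eef_rot: [3.136, 0.002, 1.444]
wrist_force: [-3.1, -7.7, 16.4]
opening: 0.005
grip_force: 8.3
```

>>> step_arm --commands "0 0.01 0 0.04 0; 0 0 0 0 0"

```text
time: 24.9
tool_pos: [0.5923, 0.0798, 0.1154]
eef_rot: [3.133, 0.003, 1.444]
wrist_force: [-3.6, -11.3, 25.2]
opening: 0.007
grip_force: 12.2
```

>>> step_arm --commands "0 0 0 0 0; 0 0 0 0 0; 0 0 0 0 0; 0 0 0 0 0; 0 0 0 0 0"

```text
time: 25.4
tool_pos: [0.5922, 0.0798, 0.1154]
eef_rot: [3.133, 0.003, 1.444]
wrist_force: [-2.8, -11.5, 24.2]
opening: 0.009
grip_force: 12.3
```

>>> step_arm --commands "0 0 0 0 0; 0 0 0 0 0; 0 0 0 0 0; 0 0 0 0 0; 0 0 0 0 0"

```text
time: 25.9
tool_pos: [0.5922, 0.0798, 0.1154]
eef_rot: [3.133, 0.003, 1.444]
wrist_force: [-3.4, -11.1, 24.8]
opening: 0.005
grip_force: 12.3
```

```bash
python3 - <<'E'
from h import *
s=env.state(); print(s["time"],s["tool_pos"],s["eef_rot"],s["wrist_force"])
C,im=snap("wrist","w9"); ts,pr=bubble(im,C,.125); print([f"{ts[i]*1000:.1f}:{pr[i,0]:.0f}/{pr[i,1]:.0f}" for i in range(50,112)])
S,si=snap("side","s9")
o=np.zeros((420,800,3),np.uint8); o[:300,:400]=cv2.resize(im,(400,300)); o[:,400:]=cv2.resize(si[140:320,130:300],(400,420),interpolation=cv2.INTER_CUBIC)
cv2.imwrite("pics/c9.png",o[:,:,::-1])
E
```

```text
25.9 [0.59220017 0.07980465 0.11539345] [3.13324623e+00 3.06316453e-03 1.44350285e+00] [ -3.35367791 -11.11860127  24.83078211]
['-15.0:67/99', '-14.5:68/99', '-14.0:67/99', '-13.5:68/100', '-13.0:68/100', '-12.5:68/100', '-12.0:68/100', '-11.5:67/98', '-11.0:52/61', '-10.5:48/50', '-10.0:50/58', '-9.5:60/89', '-9.0:62/92', '-8.5:68/100', '-8.0:69/101', '-7.5:79/106', '-7.0:143/148', '-6.5:155/155', '-6.0:156/156', '-5.5:157/156', '-5.0:157/156', '-4.5:158/157', '-4.0:158/157', '-3.5:158/157', '-3.0:158/157', '-2.5:158/157', '-2.0:159/157', '-1.5:159/158', '-1.0:159/158', '-0.5:159/158', '0.0:159/158', '0.5:159/158', '1.0:159/158', '1.5:160/159', '2.0:159/158', '2.5:159/158', '3.0:159/158', '3.5:160/158', '4.0:160/159', '4.5:160/158', '5.0:160/159', '5.5:160/159', '6.0:160/159', '6.5:161/159', '7.0:161/159', '7.5:161/159', '8.0:159/157', '8.5:146/148', '9.0:80/108', '9.5:71/105', '10.0:69/98', '10.5:60/78', '11.0:48/50', '11.5:55/68', '12.0:71/104', '12.5:72/106', '13.0:72/106', '13.5:72/106', '14.0:73/106', '14.5:72/105', '15.0:72/106', '15.5:72/106']
```

View pics/c9.png

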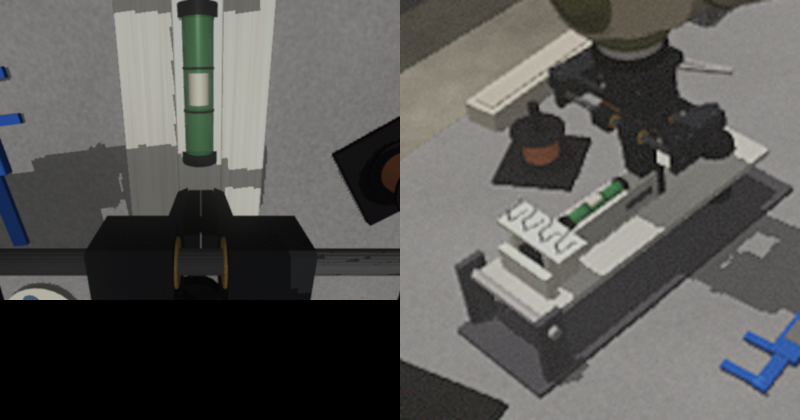

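Pressed down at 25 N, the bubble is about 0.5 mm from the middle of the lines. An 11 N friction force holds the level against the stop, and nothing else has moved. I'm handing in.

```bash
python3 -c "
from workcell import env
print(env.hand_in())"
```

```text
the job is handed in; nothing more can be done
None
```

I handed in at about 26 s, still pressing: the level is under the bridge against the stop, the shelf is pressed to its hard stop at about 25 N, and the bubble is about 0.5 mm off centre.

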